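Load the work sled through the spring gate of the feed channel

TASK

Load the white-topped work sled into the feed channel: set it on the bench between the fences of the open mouth, round end towards the spring gate and the gate still shut, then slide it along the bench through the gate so that the sled itself swings the gate open. Keep sliding until it meets the stop's sprung rubber buffer, whose setting is not known and must be felt, and lean on it with about 12 newtons more than the sliding takes for a second, never above 20. Then let go, leaving the sled standing against the buffer with the switch pin held in and the gate sprung shut behind it; leave the other things on the bench where they are.

Things in the scene. Friction and masses are not known exactly. Their poses are not given: they have to be found in the camera images.
- sled_center (a point): centre (38 mm up) of the loose sled: white-topped plywood base 84 long, 60 wide, 20 mm high, about 0.4 kg, rear end flat, front end half-round (radius 30). Centred on this point an upright wooden grip block, 30 mm along x, 24 along y, from 20 to 76 mm above the underside, which rests on the bench. x points to the round front (42 mm ahead; flat rear 42 behind), z up
- sled_nose (a point): foremost point of the sled's round front end, 42 mm ahead of its centre and 10 mm above its underside; axes as the sled's
- channel: feed channel fixed on the bench: plywood fences 32 mm high, 66 mm apart inside, no floor (the sled slides on the bench), open above. Origin: bench height, midway between the fences, in the shut gate's plane; x = feed direction, z up. Fences from x = -100 mm, flared mouth out to -130; from the gate to 98 mm the +y fence is set back to y = 52. Gate clear of the sled once its centre passes x = 125
- gate (a joint): angle of the spring gate, an aluminium plate 5 mm thick, 80 wide, 46 high, on an upright hinge post at channel x = 0, y = 44 mm: 0 = shut across the channel, grows as it swings in the feed direction (most 1.5 rad). Its spring (0.09 N m shut, 0.3 N m open) closes it; pushing the sled through takes under 10 N, sliding it beyond the gate under 5 N
- gate_edge (a point): top of the gate's free edge, 78 mm from its hinge and 46 mm up
- stop: steel bracket 94 mm wide, 44 high across the channel's far end (x = 268 mm; origin under its centre, axes as the channel's). Its rod carries a rubber buffer, 40 mm wide, facing the gate, set differently each time and not measured: face at channel x = 180 to 210 mm, so the sled's centre is at 138 to 168 when it meets it. The buffer gives on a spring, 3 N per mm, at most 12 mm
- pin (a joint): how far the brass switch pin in the buffer's face is pressed in, m: 0 = it stands 5 mm proud, 0.005 = flush (sled against the buffer). Its spring is weak (about half a newton) and does not move the sled
- blank: bystander: loose round plywood disc, white top, 96 mm across, 14 mm thick; origin under its centre
- sanding_block: bystander: cork sanding block 80 x 50 x 28 mm; origin under its centre
- sanding_pad: bystander: perforated paper sanding pad 90 x 85 x 6 mm; origin under its centre
- glue: bystander: white glue bottle 56 mm across, 160 mm high; origin under its centre
- tin: bystander: steel tin 72 mm across, 85 mm high; origin under its centre
- brush: bystander: dust brush lying on the bench; origin under its middle
Things that resemble listed ones, but are neither listed nor needed, are in the scene too. What is shaped like the part that bears sled_center but green or orange is not meant.

How it is judged:
By the outcome, as a careful person would: the job done as asked, in the order asked, and still so for the second after the job is handed in, with the robot touching nothing.
It also fails if it takes over 72 s, if anything falls off the work surface, if the arm or the gripper's body presses on something with over 40 N, if the wrist force passes 120 N, or if a joint passes its speed limit or range.

ROBOT

A 6-joint arm with a two-finger parallel gripper is mounted at the origin on the work surface. World frame = base frame: x ahead of the robot, y to its left, z up, the work surface at z = 0. Lengths are in mm, angles in rad, forces in N, time in s.
With the tool pointing down it reaches from about 300 to 775 mm from the base axis. Payload 14.6 kg.
Tool frame: the origin (TCP) lies midway between the tips of the shut fingers; the grasp point (between the pads) lies 19 mm behind it; z points along the fingers, y is the line along which they close (so a half turn about z gives the same grasp; the last joint's range is limited). The gripper opens to 94 mm and grips with 3 to 60 N. Pads are 16 mm wide; open, the fingers measure 119 mm over their backs; the gripper's body (75 mm by 177 mm) begins 78 mm behind the grasp point.
Start: joints at [1.25, 0.3, 1.521, -0, 1.321, -0.067], TCP at [138.094, 532.371, 205.446] pointing down, gripper open.
Joint ranges: [-3.03, 3.03], [-0.79, 2.21], [0.23, 2.52], [-1.04, 4.18], [0, 3.07], [-2.55, 2.55]. Speed limits (rad/s): [2.22, 2.22, 2.57, 3.14, 3.14, 3.14].

INTERFACE

Orientations are given as [roll, pitch, yaw] about the fixed x, y, z axes, in that order (R = Rz(yaw) Ry(pitch) Rx(roll)).
In Python, from cell import manip, camera gives the robot as it stands.
- The arm moves only by the tool move_arm, never from a script. Its arguments are lists of equal length, an entry for each row: "dp": the shift along the world's x, y, z in mm, a list of three; "rotation": the turn, a rotation vector about the world's x, y, z in rad, a list of three; "hand": the opening, from 0 (shut) to 1 (fully open). A call has 1 to 10 rows; each row shifts and turns the commanded pose from where the row before left it; what a row does not reach is not made up. A row lasts 1/8 s, in which the tool goes at most 62.5 mm and 10.7 degrees, less where a joint would pass 70% of its speed; a pose out of reach is approached as far as the arm can. A call with a gripper value outside its range is refused whole. The fingers move at their own pace and stop on an object; "newtons" is the grip in N (left out, the last holds). Time passes only in rows, so rows that do not move let the fingers close. It gives the time, the measured TCP pose, the force, the opening and the grip force at its end, in the units of the state.
- manip.read_state(): the state, without advancing time (a new reading comes with each control period).
- camera(name): name is "scene" or "top"; returns a dict with "image" (420x560x3 uint8, red, green, blue), "fx", "fy", "cx", "cy" (pixels), "R" (3x3) and "t" (3): a world point X has camera coordinates R X + t. Camera axes: x right, y down, z forward; pixel columns grow to the right and rows downward; lengths in mm; the calibration is good to about 2 mm. A picture is of the moment at which its call begins. There is no depth.
- manip.sign_off(): hands the job in; it is judged then, once.
The state is a dict: "clock": time; "joints": joint angles; "qd": joint speeds; "effort": joint torques, N m; "eef_pos": TCP position; "eef_rot": TCP orientation; "wrist_force": force on the tool from outside, world axes, zero at the start; "moment": the same for the moment, N m; "finger_gap": finger opening in mm; "finger_force": force on a finger pad.
Only numpy, scipy, OpenCV 4.12 (cv2) and the standard library are available. Lean on these libraries where they do the work, as an engineer would, in place of code of your own. Each camera call takes 0.05 s, during which the arm holds its last target. There are 200 camera calls.

## Working session

There is one attempt and no reset: what is moved stays moved. The work goes in short steps, Python scripts to look and compute and a tool call to move; the robot and the scene stay as the last step left them, time stands still between calls to the robot, and variables do not carry over. Pictures are saved under pics/ and viewed, at most 13 in all, crops included, and the job is handed in when it is done.

Besides the shell and the picture viewer there is one more tool, called after "Call:" as a command line: name --argument value ..., lists and objects as JSON in quotes. move_arm: Moves the arm, as the interface text tells. Its arguments: {"type":"object","properties":{"dp":{"type":"array","items":{"type":"array","items":{"type":"number"}}},"rotation":{"type":"array","items":{"type":"array","items":{"type":"number"}}},"hand":{"type":"array","items":{"type":"number"}},"newtons":{"type":"number"}},"required":["dp","rotation","hand"]}

```bash
mkdir -p pics; python3 - <<'E'
from cell import manip, camera
import cv2,numpy as np
for n in("scene","top"):
    c=camera(n); im=c["image"][:,:,::-1]
    cv2.imwrite(f"pics/{n}0.png",cv2.resize(im,(800,600),interpolation=cv2.INTER_CUBIC))
    print(n,c["fx"],c["fy"],c["cx"],c["cy"],np.round(c["R"],3).tolist(),np.round(c["t"],1))
    np.savez(f"{n}0.npz",**c)
print(manip.read_state())
E
```

```text
scene 490.5708887174067 490.5708887174067 277.3247031059992 213.74848526933664 [[0.478, 0.878, 0.012], [0.723, -0.386, -0.573], [-0.499, 0.282, -0.819]] [-277.  -324.3 1808.3]
top 519.8952301065729 519.8952301065729 269.81265986499074 214.7927129236257 [[-0.004, -1.0, -0.021], [-0.995, 0.006, -0.1], [0.1, 0.021, -0.995]] [  69.5  534.7 1679.8]
{'clock': 0.1, 'joints': array([ 1.25038502e+00,  3.00390911e-01,  1.52152404e+00,  1.96772198e-05,
        1.32068696e+00, -6.66256658e-02]), 'qd': array([-0.00231211, -0.00158601, -0.00130847,  0.00089956, -0.00011733,
        0.00106203]), 'effort': array([ 5.89793326e-04, -5.32646012e+01, -3.53285801e+01,  7.09031546e-02,
        2.35365290e-02, -6.28556654e-05]), 'eef_pos': array([138.02620219, 532.15730989, 204.95444154]), 'eef_rot': array([-3.14058690e+00, -8.62106427e-05,  2.88780209e+00]), 'wrist_force': array([-0.54871954, -0.12127929,  0.13655106]), 'moment': array([ 0.00666175, -0.05694231,  0.02394475]), 'finger_force': 0.0, 'finger_gap': 94.41944409474691}
```

View pics/scene0.png

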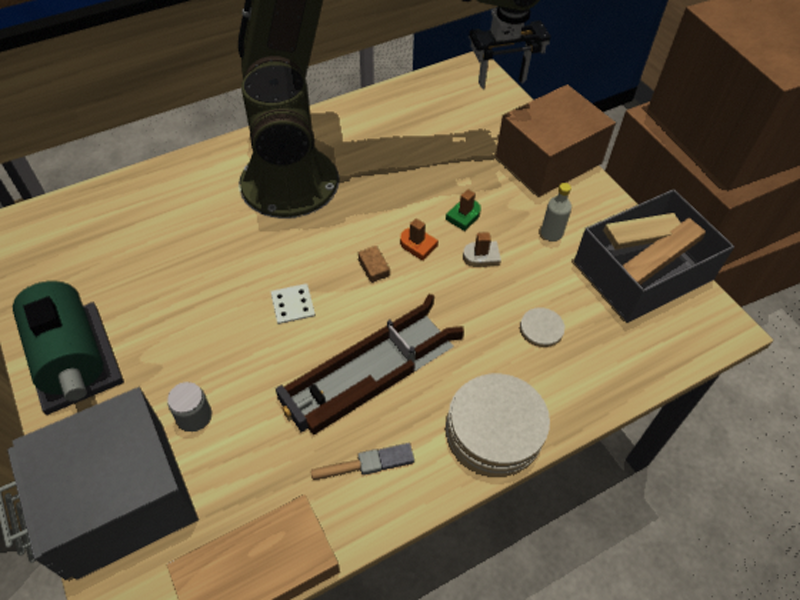

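View pics/top0.png

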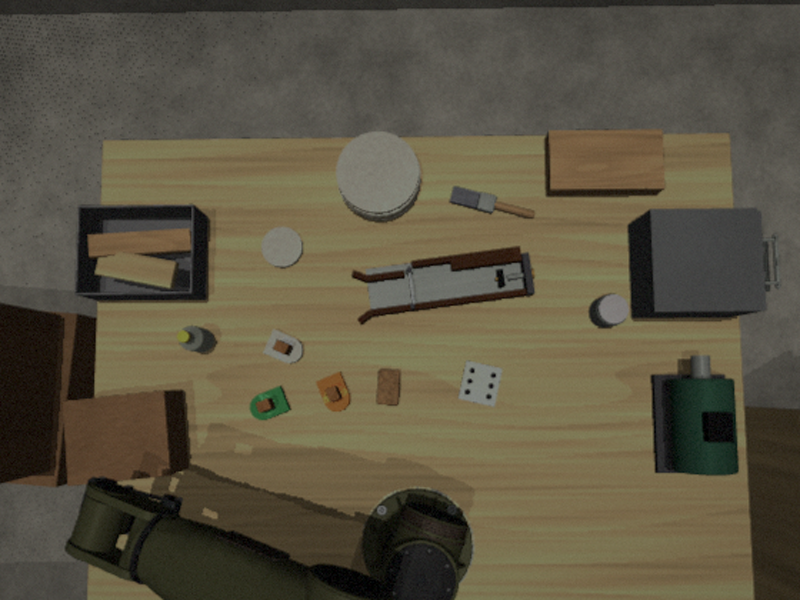

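Scene/top pictures: there are three sleds. Top-view pixels are white (284,347), green (268,404) and orange (333,392); scene-view white is (482,250). The white blank (282,247) and the disc stack are only discs. I choose the white sled and will check it in close crops. The channel's mouth is on the left (top 365,295) and the stop on the right (530,275).

```bash
python3 - <<'E'
import cv2,numpy as np
def crop(n,x,y,w,h,s):
    im=np.load(f"{n}0.npz")["image"][y:y+h,x:x+w,::-1]
    im=cv2.resize(im,(w*s,h*s),interpolation=cv2.INTER_CUBIC)
    im=np.clip(im.astype(float)*1.5,0,255).astype(np.uint8).copy()
    for k in range(0,w,10): cv2.putText(im,str(x+k),(k*s,8),0,.3,(255,0,255),1); cv2.line(im,(k*s,9),(k*s,13),(255,0,255),1)
    for k in range(0,h,10): cv2.putText(im,str(y+k),(0,k*s+4),0,.3,(0,255,255),1); cv2.line(im,(20,k*s),(24,k*s),(0,255,255),1)
    return im
cv2.imwrite("pics/sled.png",np.hstack([crop("top",180,225,40,40,10),crop("scene",317,157,40,40,10)]))
a=crop("top",240,165,140,70,5);cv2.imwrite("pics/ch_top.png",a)
cv2.imwrite("pics/ch_scene.png",crop("scene",190,200,140,105,5))
E
```

```text
(no output)
```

View pics/sled.png

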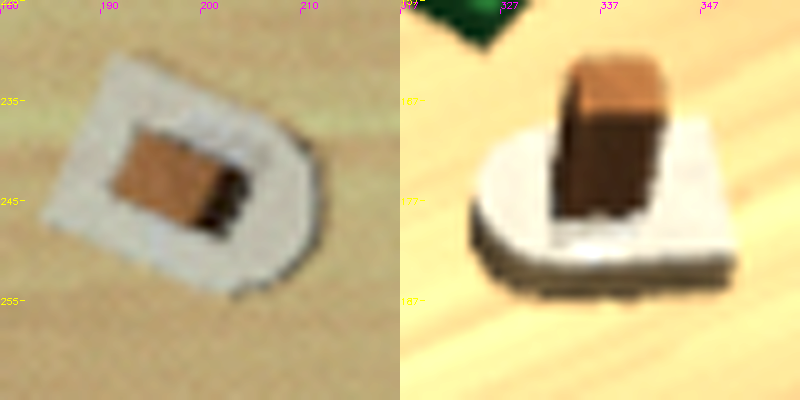

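View pics/ch_top.png

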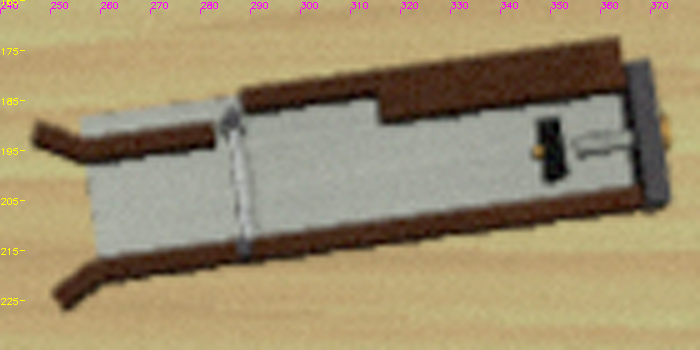

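View pics/ch_scene.png

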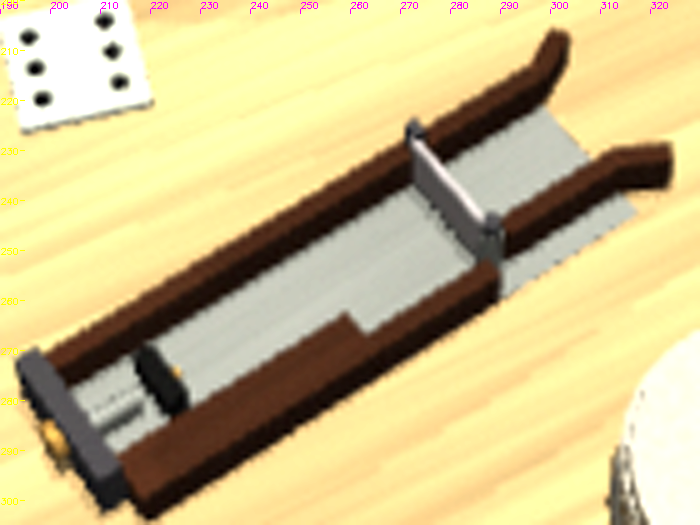

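Crops: the white sled has its round end to the lower right in the top view (grip top centre 196.2,242.0), and its grip top in the scene view is at (338.4,165.0). The channel's gate line runs through top (288,202.6). Its hinge is on the upper (+X) side, and the buffer face is near top (347.6,194.6).

```bash
cat > geo.py <<'E'
import numpy as np
from scipy.optimize import least_squares
C={n:dict(np.load(f"{n}0.npz")) for n in("scene","top")}
def proj(n,X):
    c=C[n];p=np.atleast_2d(X)@c["R"].T+c["t"];return np.c_[c["fx"]*p[:,0]/p[:,2]+c["cx"],c["fy"]*p[:,1]/p[:,2]+c["cy"]]
def unproj(n,uv,z):
    c=C[n];d=c["R"].T@np.array([(uv[0]-c["cx"])/c["fx"],(uv[1]-c["cy"])/c["fy"],1]);o=-c["R"].T@c["t"]
    return (o+d*(z-o[2])/d[2])[:2]
def tri(a,b): return least_squares(lambda X:np.r_[proj("top",X)[0]-a,proj("scene",X)[0]-b],[350,0,30.]).x
def T(p,q): c,s=np.cos(p[2]),np.sin(p[2]); q=np.atleast_2d(q); return np.c_[p[0]+c*q[:,0]-s*q[:,1],p[1]+s*q[:,0]+c*q[:,1],q[:,2]]
E
python3 - <<'E'
from geo import *
np.set_printoptions(precision=1,suppress=True)
print("grip top",tri((196.15,242),(338.4,165)),"rear+y",tri((190.5,229.7),(350,182.2)),"rear-y",tri((183.7,246.7),(347.5,168.5)))
obs=[("top",(196.15,242),(0,0,76)),("scene",(338.4,165),(0,0,76)),("top",(190.5,229.7),(-42,30,20)),("scene",(350,182.2),(-42,30,20)),("top",(183.7,246.7),(-42,-30,20)),("scene",(347.5,168.5),(-42,-30,20))]
f=lambda p:np.concatenate([proj(n,T(p,q))[0]-uv for n,uv,q in obs])
r=least_squares(f,[350,200,-2.]);print("sled",r.x,r.x[2].round(3),r.fun)
N=None
o=[("top",(259.2,217),-100,-33,32),("top",(366.2,202),N,-33,32),("top",(315.6,208.6),N,-33,32),("top",(255.6,197.2),-100,33,0),("top",(282.2,194),N,33,0),("top",(288,202.6),0,N,46),
("scene",(273.6,227.6),0,-34,46),("scene",(288,244),0,N,46),("scene",(297.6,220.2),N,-33,0),("scene",(249.6,249.6),N,-33,0),("scene",(223.6,264.6),N,-33,0),("scene",(290.6,244),N,33,32),("scene",(312,230),-100,33,32),("top",(368,177),N,47,44),("top",(370.6,206),N,-47,44)]
def g(p,full=False):
    out=[];c,s=np.cos(p[2]),np.sin(p[2])
    for n,uv,x,y,z in o:
        d=unproj(n,uv,z)-p[:2];l=(c*d[0]+s*d[1],-s*d[0]+c*d[1])
        out+=[l[0]-x if x is not N else 0.,l[1]-y if y is not N else 0.]
    return np.array(out)
r2=least_squares(g,[400,0,-1.57],loss="soft_l1",f_scale=2);print("channel",r2.x,r2.x[2].round(4));print(g(r2.x).reshape(-1,2))
print("gate edge tri free end", tri((288.6,212.6),(273.6,227.6)))
p=r2.x;c,s=np.cos(p[2]),np.sin(p[2]);d=unproj("top",(347.6,194.6),30)-p[:2];print("buffer face x",c*d[0]+s*d[1])
E
```

```text
grip top [444.8 301.1  71.9] rear+y [487.9 328.9  13. ] rear-y [432.8 352.6  13. ]
sled [445.5 299.9  -2. ] -1.972 [ 0.2 -0.3 -0.  -0.6  0.6 -0.4  0.4 -0.8  0.1 -0.6 -0.3 -0.8]
channel [577.2   8.   -1.5] -1.4531
[[ 1.5 -5.3]
 [ 0.   0.3]
 [ 0.  -0.8]
 [-3.5 -0.4]
 [ 0.  -0.8]
 [ 0.6  0. ]
 [-0.2  2.8]
 [-1.8  0. ]
 [ 0.  -2.1]
 [ 0.   1.2]
 [ 0.   0.2]
 [ 0.   6.3]
 [ 2.4  3.3]
 [ 0.  -0.3]
 [ 0.  -1.7]]
gate edge tri free end [541.3   6.1  38.2]
buffer face x 198.3357551543755
```

```bash
cat >> geo.py <<'E'
import cv2
def edge(n,p,xs,y0,z,axis=1,w=8):
    """offset along channel y (axis=1) or x (axis 0) of strongest brightness edge near (x,y0,z)"""
    im=cv2.GaussianBlur(cv2.cvtColor(C[n]["image"],cv2.COLOR_RGB2GRAY).astype(np.float32),(0,0),.6)
    o=np.arange(-w,w+.1,.25);res=[]
    for x in xs:
        q=np.array([[x,y0+k,z] if axis else [x+k,y0,z] for k in o]);uv=proj(n,T(p,q)).astype(np.float32)
        v=cv2.remap(im,uv[:,:1],uv[:,1:],cv2.INTER_CUBIC)[:,0]
        g=np.abs(np.gradient(cv2.GaussianBlur(v[:,None],(0,0),2)[:,0]));i=g.argmax();res.append((o[i],g[i]))
    return np.array(res)
E
python3 - <<'E'
from geo import *
np.set_printoptions(precision=1,suppress=True,linewidth=150)
p=[577.2,8.,-1.4531]
for n,a,b,y,z in[("top",-90,-10,-33,32),("top",10,240,-33,32),("top",-90,-10,33,0),("top",100,250,33,0),("scene",-90,-10,-33,0),("scene",10,160,-33,0),("scene",-90,-15,33,32),("scene",110,240,33,32)]:
    xs=np.linspace(a,b,12);e=edge(n,p,xs,y,z);print(n,y,z,e[:,0],"fit0,slope",np.polyfit(xs,e[:,0],1).round(3))
im=cv2.resize(C["top"]["image"][160:240,235:385,::-1],None,fx=5,fy=5,interpolation=cv2.INTER_CUBIC)
def ln(pts,col): cv2.polylines(im,[np.int32((proj("top",T(p,np.array(pts,float)))-[235,160]+.5)*5)],False,col,1)
ln([(-100,-33,32),(260,-33,32)],(0,0,255));ln([(-100,33,0),(0,33,0)],(0,0,255));ln([(98,33,0),(260,33,0)],(0,0,255));ln([(-2.5,44,46),(-2.5,-36,46),(2.5,-36,46),(2.5,44,46)],(0,255,0));ln([(-100,33,32),(-100,-33,32)],(255,0,0))
cv2.imwrite("pics/ov.png",im)
E
```

```text
top -33 32 [-3.  -0.8 -1.8 -2.5 -3.2 -1.2 -1.8 -2.8 -0.8 -1.5 -2.   0. ] fit0,slope [ 0. -1.]
top -33 32 [-2.2 -1.8 -1.  -0.2  0.5  1.  -1.2 -0.8  0.2  0.8  1.2  2. ] fit0,slope [ 0.  -1.8]
top 33 0 [-4.2 -2.8 -3.  -3.5 -1.8 -1.8 -2.8 -2.  -2.2 -2.  -3.  -1.2] fit0,slope [ 0.  -1.5]
top 33 0 [-1.  -0.5 -1.  -0.2 -1.   0.5 -0.5  0.2  1.  -0.2 -1.   0.8] fit0,slope [ 0.  -1.6]
scene -33 0 [ 1.   1.   0.5  0.8  0.  -0.2 -0.2 -1.   2.5  1.8  1.8  7. ] fit0,slope [0.  3.3]
scene -33 0 [0.8 0.2 3.5 1.8 2.5 2.  1.5 0.8 3.8 3.  2.  1.8] fit0,slope [0.  1.4]
scene 33 32 [2.2 1.8 1.2 0.8 1.  1.2 0.8 0.2 0.  0.  2.2 2.8] fit0,slope [-0.  1.]
scene 33 32 [3.  3.5 3.  3.2 3.  2.8 3.  2.2 2.2 1.8 4.2 3.8] fit0,slope [-0.  3.]
```

View pics/ov.png

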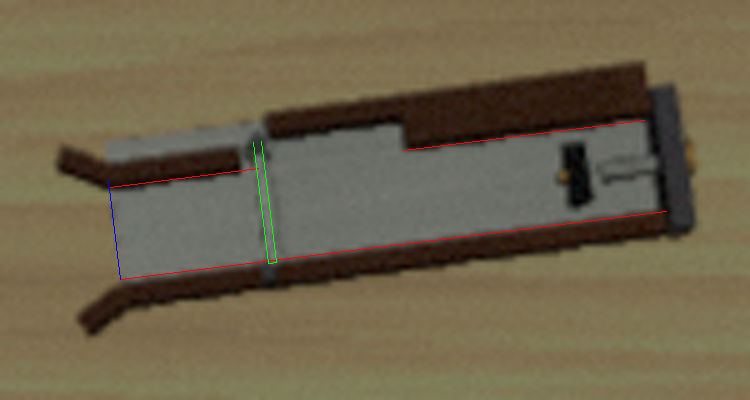

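The overlay fits to about 2 mm: channel origin ≈ (576.7, 8), yaw ≈ -1.441, feed nearly along world -Y. Sled centre is (445.5, 299.9), yaw -1.972, nose towards -Y. Moving to hover above the sled.

Call:
move_arm --dp '[[30.7,-23.2,-7],[30.7,-23.2,-7],[30.7,-23.2,-7],[30.7,-23.2,-7],[30.7,-23.2,-7],[30.7,-23.2,-7],[30.7,-23.2,-7],[30.7,-23.2,-7],[30.7,-23.2,-7],[30.7,-23.2,-7]]' --rotation '[[0,0,-0.1718],[0,0,-0.1718],[0,0,-0.1718],[0,0,-0.1718],[0,0,-0.1718],[0,0,-0.1718],[0,0,-0.1718],[0,0,-0.1718],[0,0,-0.1718],[0,0,-0.1718]]' --hand '[1,1,1,1,1,1,1,1,1,1]'

```text
clock: 1.35
eef_pos: [445.9, 299.4, 135.0]
eef_rot: [-3.141, 0.0, 1.164]
wrist_force: [0.1, 0.3, 1.1]
finger_gap: 93.8
finger_force: 0.0
```

Call:
move_arm --dp '[[0,0,0],[0,0,0],[0,0,0]]' --rotation '[[0,0,0],[0,0,0],[0,0,0]]' --hand '[0.6,0.6,0.6]'

```text
clock: 1.72
eef_pos: [444.4, 301.1, 135.7]
eef_rot: [3.142, -0.0, 1.172]
wrist_force: [0.7, -0.0, 0.1]
finger_gap: 67.3
finger_force: 0.0
```

```bash
python3 - <<'E'
from cell import camera
import cv2,numpy as np
P=[]
for n,x,y in(("top",165,210),("scene",297,125)):
    im=camera(n)["image"][y:y+80,x:x+80,::-1];P.append(np.clip(cv2.resize(im,None,fx=5,fy=5,interpolation=cv2.INTER_CUBIC)*1.4,0,255).astype(np.uint8))
cv2.imwrite("pics/hov.png",np.hstack(P))
E
```

```text
(no output)
```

View pics/hov.png

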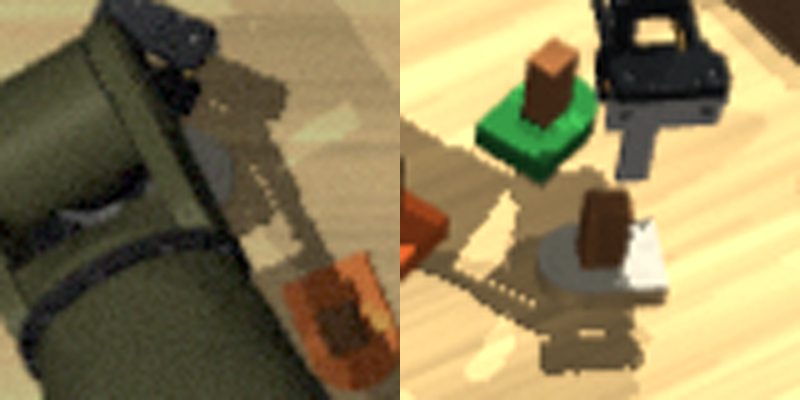

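Hover picture: the arm hides the sled from above. In the scene half, the open fingers (crop 635,150) stand straight above the white sled's grip (605,225), and the green and orange sleds are clear. Descending.

Call:
move_arm --dp '[[0,0,-25],[0,0,-25],[0,0,-20],[0,0,-20],[0,0,-13],[0,0,0]]' --rotation '[[0,0,0],[0,0,0],[0,0,0],[0,0,0],[0,0,0],[0,0,0]]' --hand '[0.6,0.6,0.6,0.6,0.6,0.6]'

```text
clock: 2.58
eef_pos: [444.6, 300.4, 31.9]
eef_rot: [-3.141, 0.001, 1.17]
wrist_force: [0.2, 0.5, 0.6]
finger_gap: 56.3
finger_force: 0.0
```

Call:
move_arm --dp '[[0,0,0],[0,0,0],[0,0,0],[0,0,0],[0,0,0],[0,0,0]]' --rotation '[[0,0,0],[0,0,0],[0,0,0],[0,0,0],[0,0,0],[0,0,0]]' --hand '[0.4,0.2,0,0,0,0]' --newtons 40

```text
clock: 3.32
eef_pos: [445.1, 300.5, 32.7]
eef_rot: [3.142, -0.0, 1.17]
wrist_force: [-3.2, -0.6, 4.6]
finger_gap: 23.5
finger_force: 40.0
```

Call:
move_arm --dp '[[0,0,20],[0,0,30],[15.2,-26.6,0],[15.2,-26.6,0],[15.2,-26.6,0],[15.2,-26.6,0],[15.2,-26.6,0],[15.2,-26.6,0],[15.2,-26.6,0],[15.2,-26.6,0]]' --rotation '[[0,0,0],[0,0,0],[0,0,0.0664],[0,0,0.0664],[0,0,0.0664],[0,0,0.0664],[0,0,0.0664],[0,0,0.0664],[0,0,0.0664],[0,0,0.0664]]' --hand '[0,0,0,0,0,0,0,0,0,0]'

```text
clock: 4.58
eef_pos: [566.7, 86.5, 81.7]
eef_rot: [-3.14, 0.0, 1.703]
wrist_force: [-0.1, 1.0, -3.7]
finger_gap: 23.5
finger_force: 40.0
```

Call:
move_arm --dp '[[0,0,-5],[0,0,-5],[0,0,0],[0,0,0]]' --rotation '[[0,0,0],[0,0,0],[0,0,0],[0,0,0]]' --hand '[0,0,0,0]'

```text
clock: 5.08
eef_pos: [566.5, 88.1, 72.5]
eef_rot: [-3.142, -0.0, 1.702]
wrist_force: [0.3, -0.5, -3.8]
finger_gap: 24.0
finger_force: 40.0
```

```bash
python3 - <<'E'
from cell import camera,manip
import cv2,numpy as np
P=[]
for n,x,y in(("top",235,165),("scene",260,180)):
    c=camera(n);np.savez(f"{n}1.npz",**c);im=c["image"][y:y+75,x:x+80,::-1];P.append(np.clip(cv2.resize(im,None,fx=5,fy=5,interpolation=cv2.INTER_CUBIC)*1.4,0,255).astype(np.uint8))
cv2.imwrite("pics/mouth.png",np.hstack(P))
s=manip.read_state();print(s["eef_pos"],s["eef_rot"],s["wrist_force"],s["moment"])
E
```

```text
[566.65493161  87.95357688  72.64713256] [3.14131244e+00 1.32043265e-05 1.70143623e+00] [-0.10839937 -0.10960308 -4.34102722] [-0.10375517  0.07628009 -0.01446009]
```

View pics/mouth.png

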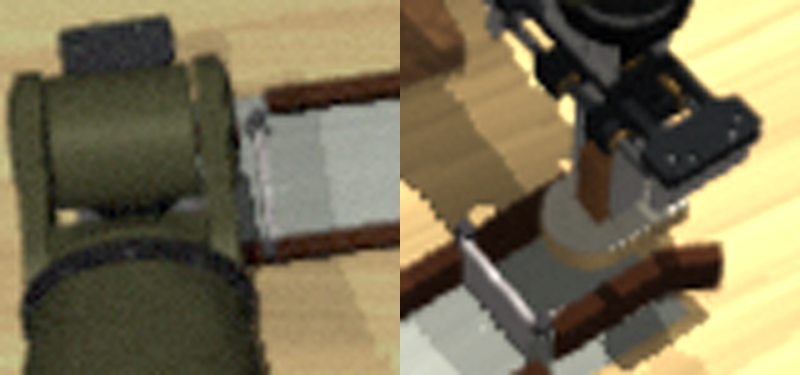

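Mouth picture: the top view is again hidden by the arm. In the scene half, the sled hangs over the mouth between the fences (crop ~600,225) and the shut gate is at (505,290). I'll check the camera bias before lowering.

```bash
python3 - <<'E'
from geo import *
import geo
np.set_printoptions(precision=1,suppress=True,linewidth=150)
obs=[("top",(196.15,242),(0,0,76)),("scene",(338.4,165),(0,0,76)),("top",(190.5,229.7),(-42,30,20)),("scene",(350,182.2),(-42,30,20)),("top",(183.7,246.7),(-42,-30,20)),("scene",(347.5,168.5),(-42,-30,20))]
for k in("top","scene"):
    r=least_squares(lambda p:np.concatenate([proj(n,T(p,q))[0]-uv for n,uv,q in obs if n==k]),[445,300,-1.97]);print(k,r.x,r.x[2].round(3))
p0=[577.2,8.,-1.4531];p1=[576.7,8,-1.441]
for k,z2 in(("top",0),("scene",0)):
  for y,z in((-33,32 if k=="top" else 0),(33,0 if k=="top" else 32)):
    xs=np.linspace(-95,-20,25);print(k,y,"mouth offs vs p1 median",np.median(edge(k,p1,xs,y,z,w=6)[:,0]))
print("gate x top", edge("top",p1,[0]*6+[],0,46,0)[:1,0],[edge("top",p1,[0],y,46,0,6)[0,0] for y in(-25,-10,5,20)])
geo.C["scene"]=dict(np.load("scene1.npz"))
s=[566.6,88,1.7014-np.pi]; s[2]=1.7014-np.pi
for z in(40,60):print("held sled +y edge",z,edge("scene",s,np.linspace(-35,10,10),30,z,1,8)[:,0], )
print("nose",[edge("scene",s,[42],0,z,0,8)[0,0] for z in(40,60)])
E
```

```text
top [444.7 300.6  -1.9] -1.945
scene [447.1 298.5  -2. ] -2.007
top -33 mouth offs vs p1 median -0.75
top 33 mouth offs vs p1 median -1.5
scene -33 mouth offs vs p1 median 1.75
scene 33 mouth offs vs p1 median 2.25
gate x top [4.5] [np.float64(2.25), np.float64(-1.75), np.float64(-2.75), np.float64(-1.0)]
held sled +y edge 40 [ 0.5  0.5  1.2  1.8 -5.5  7.  -5.5  7.  -5.8 -6.5]
held sled +y edge 60 [-3.5 -3.5  3.8  7.2  1.8  2.8  4.5  3.2  4.5  2.8]
nose [np.float64(-5.5), np.float64(3.0)]
```

Call:
move_arm --dp '[[-1,0,-3],[0,0,-6],[0,0,-6],[0,0,-6],[0,0,-6],[0,0,-4],[0,0,0]]' --rotation '[[0,0,0],[0,0,0],[0,0,0],[0,0,0],[0,0,0],[0,0,0],[0,0,0]]' --hand '[0,0,0,0,0,0,0]'

```text
clock: 6.05
eef_pos: [565.6, 87.6, 41.1]
eef_rot: [-3.141, -0.0, 1.701]
wrist_force: [0.4, 1.6, -3.5]
finger_gap: 23.8
finger_force: 40.0
```

Call:
move_arm --dp '[[0,0,-5],[0,0,-3],[0,0,0]]' --rotation '[[0,0,0],[0,0,0],[0,0,0]]' --hand '[0,0,0]'

```text
clock: 6.42
eef_pos: [565.6, 87.6, 33.2]
eef_rot: [-3.141, -0.0, 1.701]
wrist_force: [0.2, 0.9, -3.1]
finger_gap: 23.8
finger_force: 40.0
```

Call:
move_arm --dp '[[0,0,-0.7],[0,0,-0.3],[0,0,0]]' --rotation '[[0,0,0],[0,0,0],[0,0,0]]' --hand '[0,0,0]'

```text
clock: 6.8
eef_pos: [565.8, 87.6, 32.7]
eef_rot: [3.141, 0.0, 1.701]
wrist_force: [-2.9, -0.3, 0.3]
finger_gap: 23.7
finger_force: 40.0
```

```bash
python3 - <<'E'
from cell import camera,manip
import cv2,numpy as np
c=camera("scene");im=c["image"][180:260,250:340,::-1]
cv2.imwrite("pics/set.png",np.clip(cv2.resize(im,None,fx=7,fy=7,interpolation=cv2.INTER_CUBIC)*1.5,0,255).astype(np.uint8))
s=manip.read_state();print(s["eef_pos"],s["eef_rot"],s["wrist_force"],s["moment"])
E
```

```text
[565.7700088   87.56770976  32.70996422] [3.14135163e+00 3.03795792e-05 1.70099522e+00] [-1.93778325 -1.20899051  0.76108684] [-0.06741108  0.37670868 -0.03671713]
```

View pics/set.png

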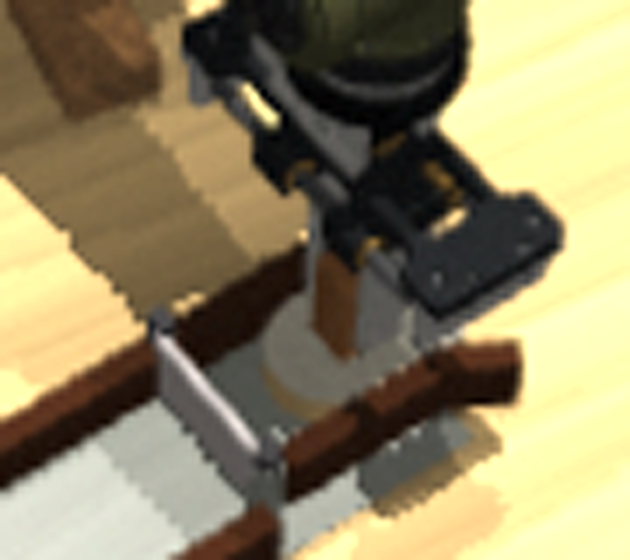

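The sled stands on the bench between the fences (crop 310,350), nose towards the shut gate (210,400). Sliding now.

Call:
move_arm --dp '[[0.65,-4.96,0],[0.65,-4.96,0],[0.65,-4.96,0],[0.65,-4.96,0],[0.65,-4.96,0],[0.65,-4.96,0]]' --rotation '[[0,0,0],[0,0,0],[0,0,0],[0,0,0],[0,0,0],[0,0,0]]' --hand '[0,0,0,0,0,0]'

```text
clock: 7.6
eef_pos: [569.8, 57.6, 32.7]
eef_rot: [3.141, -0.0, 1.701]
wrist_force: [-0.2, 3.6, 4.0]
finger_gap: 23.8
finger_force: 40.0
```

Call:
move_arm --dp '[[0.65,-4.96,0],[0.65,-4.96,0],[0.65,-4.96,0],[0.65,-4.96,0],[0.65,-4.96,0]]' --rotation '[[0,0,0],[0,0,0],[0,0,0],[0,0,0],[0,0,0]]' --hand '[0,0,0,0,0]'

```text
clock: 8.22
eef_pos: [573.1, 33.6, 32.8]
eef_rot: [3.141, -0.001, 1.701]
wrist_force: [-2.9, 20.0, 10.0]
finger_gap: 23.4
finger_force: 40.0
```

Call:
move_arm --dp '[[0,0,0.3],[0,0,0.1],[0,0,0]]' --rotation '[[0,0,0],[0,0,0],[0,0,0]]' --hand '[0,0,0]'

```text
clock: 8.6
eef_pos: [573.0, 32.9, 32.7]
eef_rot: [3.141, -0.0, 1.701]
wrist_force: [2.5, 5.6, -0.5]
finger_gap: 23.8
finger_force: 40.0
```

```bash
python3 - <<'E'
from cell import camera,manip
import cv2,numpy as np
c=camera("scene");im=c["image"][190:270,235:325,::-1]
cv2.imwrite("pics/gate.png",np.clip(cv2.resize(im,None,fx=7,fy=7,interpolation=cv2.INTER_CUBIC)*1.5,0,255).astype(np.uint8))
s=manip.read_state();print(s["eef_pos"],s["eef_rot"],s["wrist_force"],s["moment"])
E
```

```text
[573.02722464  32.94349272  32.71752375] [ 3.14112420e+00 -1.05136837e-04  1.70112442e+00] [1.89552745 6.01516573 0.47922117] [ 0.95241618 -0.31443649  0.18192641]
```

View pics/gate.png

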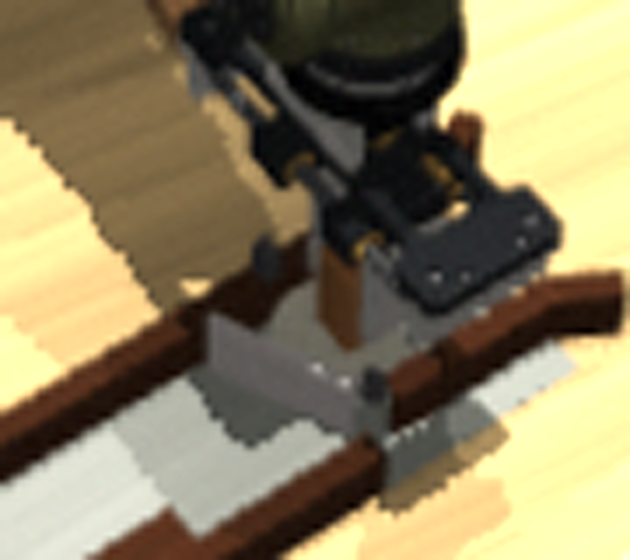

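The gate is swinging open against the sled's nose (crop 280,360). The static push is only 6 N, so the 20 N spike was dynamic. Going slower.

Call:
move_arm --dp '[[0.4,-3,0],[0.4,-3,0],[0.4,-3,0],[0.4,-3,0],[0.4,-3,0],[0.4,-3,0],[0.4,-3,0],[0.4,-3,0]]' --rotation '[[0,0,0],[0,0,0],[0,0,0],[0,0,0],[0,0,0],[0,0,0],[0,0,0],[0,0,0]]' --hand '[0,0,0,0,0,0,0,0]'

```text
clock: 9.65
eef_pos: [575.4, 10.0, 32.8]
eef_rot: [-3.14, -0.002, 1.701]
wrist_force: [-5.4, 14.4, 11.7]
finger_gap: 23.4
finger_force: 40.0
```

Call:
move_arm --dp '[[0.4,-3,0],[0.4,-3,0],[0.4,-3,0],[0.4,-3,0],[0.4,-3,0],[0.4,-3,0],[0.4,-3,0],[0.4,-3,0],[0.4,-3,0],[0.4,-3,0]]' --rotation '[[0,0,0],[0,0,0],[0,0,0],[0,0,0],[0,0,0],[0,0,0],[0,0,0],[0,0,0],[0,0,0],[0,0,0]]' --hand '[0,0,0,0,0,0,0,0,0,0]'

```text
clock: 10.9
eef_pos: [579.2, -20.4, 32.8]
eef_rot: [-3.14, -0.002, 1.701]
wrist_force: [-7.6, 10.3, 12.6]
finger_gap: 23.8
finger_force: 40.0
```

Call:
move_arm --dp '[[0,0,0.3],[0.4,-3,0.1],[0.4,-3,0],[0.4,-3,0],[0.4,-3,0],[0.4,-3,0],[0.4,-3,0],[0.4,-3,0],[0.4,-3,0],[0.4,-3,0]]' --rotation '[[0,0,0],[0,0,0],[0,0,0],[0,0,0],[0,0,0],[0,0,0],[0,0,0],[0,0,0],[0,0,0],[0,0,0]]' --hand '[0,0,0,0,0,0,0,0,0,0]'

```text
clock: 12.15
eef_pos: [582.7, -47.8, 32.8]
eef_rot: [-3.139, -0.001, 1.701]
wrist_force: [-6.4, 7.7, 7.2]
finger_gap: 23.8
finger_force: 40.0
```

Call:
move_arm --dp '[[0.4,-3,0],[0.4,-3,0],[0.4,-3,0],[0.4,-3,0],[0.4,-3,0],[0.4,-3,0],[0.4,-3,0],[0.4,-3,0],[0.4,-3,0],[0.4,-3,0]]' --rotation '[[0,0,0],[0,0,0],[0,0,0],[0,0,0],[0,0,0],[0,0,0],[0,0,0],[0,0,0],[0,0,0],[0,0,0]]' --hand '[0,0,0,0,0,0,0,0,0,0]'

```text
clock: 13.4
eef_pos: [586.7, -78.0, 32.8]
eef_rot: [-3.139, -0.001, 1.701]
wrist_force: [-2.5, 3.5, 0.2]
finger_gap: 23.9
finger_force: 40.0
```

Call:
move_arm --dp '[[0.5,-4,0],[0.5,-4,0],[0.5,-4,0],[0.5,-4,0],[0.5,-4,0],[0.5,-4,0],[0.5,-4,0],[0.5,-4,0],[0.5,-4,0],[0.4,-3,0]]' --rotation '[[0,0,0],[0,0,0],[0,0,0],[0,0,0],[0,0,0],[0,0,0],[0,0,0],[0,0,0],[0,0,0],[0,0,0]]' --hand '[0,0,0,0,0,0,0,0,0,0]'

```text
clock: 14.65
eef_pos: [592.2, -117.5, 32.8]
eef_rot: [-3.141, 0.0, 1.701]
wrist_force: [0.4, 1.4, -2.6]
finger_gap: 23.8
finger_force: 40.0
```

Call:
move_arm --dp '[[0.2,-1.5,0],[0.2,-1.5,0],[0.2,-1.5,0],[0.2,-1.5,0]]' --rotation '[[0,0,0],[0,0,0],[0,0,0],[0,0,0]]' --hand '[0,0,0,0]'

```text
clock: 15.15
eef_pos: [593.3, -123.1, 33.2]
eef_rot: [-3.142, 0.0, 1.701]
wrist_force: [-0.9, -1.0, -3.6]
finger_gap: 23.6
finger_force: 40.0
```

Call:
move_arm --dp '[[0.2,-1.5,0],[0.2,-1.5,0],[0.2,-1.5,0],[0.2,-1.5,0]]' --rotation '[[0,0,0],[0,0,0],[0,0,0],[0,0,0]]' --hand '[0,0,0,0]'

```text
clock: 15.65
eef_pos: [594.2, -129.1, 33.2]
eef_rot: [-3.142, -0.0, 1.701]
wrist_force: [-0.4, 0.3, -4.0]
finger_gap: 23.5
finger_force: 40.0
```

Call:
move_arm --dp '[[0,0,-0.3],[0,0,-0.3],[0,0,0]]' --rotation '[[0,0,0],[0,0,0],[0,0,0]]' --hand '[0,0,0]'

```text
clock: 16.02
eef_pos: [594.2, -129.0, 32.8]
eef_rot: [3.142, 0.0, 1.701]
wrist_force: [-0.0, -0.7, -1.9]
finger_gap: 23.9
finger_force: 40.0
```

Call:
move_arm --dp '[[0.2,-1.5,0],[0.2,-1.5,0],[0.2,-1.5,0],[0.2,-1.5,0]]' --rotation '[[0,0,0],[0,0,0],[0,0,0],[0,0,0]]' --hand '[0,0,0,0]'

```text
clock: 16.52
eef_pos: [595.0, -135.0, 32.8]
eef_rot: [3.141, -0.0, 1.701]
wrist_force: [0.3, 1.5, -2.1]
finger_gap: 23.8
finger_force: 40.0
```

Call:
move_arm --dp '[[0.15,-1,0],[0.15,-1,0],[0.15,-1,0],[0.15,-1,0]]' --rotation '[[0,0,0],[0,0,0],[0,0,0],[0,0,0]]' --hand '[0,0,0,0]'

```text
clock: 17.02
eef_pos: [595.6, -139.0, 32.7]
eef_rot: [3.141, 0.0, 1.701]
wrist_force: [0.1, 0.9, -1.1]
finger_gap: 23.9
finger_force: 40.0
```

Call:
move_arm --dp '[[0.13,-1,0],[0.13,-1,0],[0.13,-1,0],[0.13,-1,0]]' --rotation '[[0,0,0],[0,0,0],[0,0,0],[0,0,0]]' --hand '[0,0,0,0]'

```text
clock: 17.52
eef_pos: [596.1, -143.0, 32.7]
eef_rot: [3.141, 0.0, 1.701]
wrist_force: [0.3, 0.2, -0.8]
finger_gap: 23.9
finger_force: 40.0
```

Call:
move_arm --dp '[[0.13,-1,0],[0.13,-1,0],[0.13,-1,0]]' --rotation '[[0,0,0],[0,0,0],[0,0,0]]' --hand '[0,0,0]'

```text
clock: 17.9
eef_pos: [596.5, -146.0, 32.7]
eef_rot: [3.141, -0.0, 1.701]
wrist_force: [-1.4, 7.9, 6.1]
finger_gap: 24.0
finger_force: 40.0
```

Contact felt. Stepping gently.

Call:
move_arm --dp '[[0.06,-0.5,0.1],[0.06,-0.5,0.1],[0,0,0]]' --rotation '[[0,0,0],[0,0,0],[0,0,0]]' --hand '[0,0,0]'

```text
clock: 18.27
eef_pos: [596.5, -147.0, 32.7]
eef_rot: [-3.141, 0.0, 1.701]
wrist_force: [0.4, 3.8, 1.1]
finger_gap: 23.9
finger_force: 40.0
```

Call:
move_arm --dp '[[0.06,-0.5,0],[0.06,-0.5,0],[0,0,0],[0,0,0]]' --rotation '[[0,0,0],[0,0,0],[0,0,0],[0,0,0]]' --hand '[0,0,0,0]'

```text
clock: 18.77
eef_pos: [596.6, -148.1, 32.7]
eef_rot: [-3.141, 0.0, 1.701]
wrist_force: [0.2, 2.4, -1.2]
finger_gap: 23.9
finger_force: 40.0
```

Call:
move_arm --dp '[[0.06,-0.5,0],[0.06,-0.5,0],[0,0,0],[0,0,0]]' --rotation '[[0,0,0],[0,0,0],[0,0,0],[0,0,0]]' --hand '[0,0,0,0]'

```text
clock: 19.27
eef_pos: [596.8, -149.1, 32.8]
eef_rot: [-3.141, 0.0, 1.701]
wrist_force: [0.3, 1.2, -1.7]
finger_gap: 23.9
finger_force: 40.0
```

That was not the buffer; the force fell away again. Continuing.

Call:
move_arm --dp '[[0.13,-1,0],[0.13,-1,0],[0,0,0]]' --rotation '[[0,0,0],[0,0,0],[0,0,0]]' --hand '[0,0,0]'

```text
clock: 19.65
eef_pos: [597.0, -151.0, 32.7]
eef_rot: [-3.141, -0.0, 1.701]
wrist_force: [-1.0, 2.4, -3.2]
finger_gap: 23.7
finger_force: 40.0
```

Call:
move_arm --dp '[[0.13,-1,0],[0.13,-1,0],[0,0,0]]' --rotation '[[0,0,0],[0,0,0],[0,0,0]]' --hand '[0,0,0]'

```text
clock: 20.02
eef_pos: [597.2, -152.5, 32.8]
eef_rot: [-3.141, -0.001, 1.701]
wrist_force: [-0.4, 5.8, -1.1]
finger_gap: 23.7
finger_force: 40.0
```

Call:
move_arm --dp '[[0.06,-0.5,0],[0.06,-0.5,0],[0,0,0]]' --rotation '[[0,0,0],[0,0,0],[0,0,0]]' --hand '[0,0,0]'

```text
clock: 20.4
eef_pos: [597.4, -153.1, 32.8]
eef_rot: [-3.141, -0.001, 1.701]
wrist_force: [-2.2, 9.4, -0.8]
finger_gap: 23.6
finger_force: 40.0
```

Call:
move_arm --dp '[[0.06,-0.5,0],[0.06,-0.5,0],[0,0,0]]' --rotation '[[0,0,0],[0,0,0],[0,0,0]]' --hand '[0,0,0]'

```text
clock: 20.78
eef_pos: [597.4, -153.8, 32.9]
eef_rot: [-3.141, -0.002, 1.701]
wrist_force: [-1.6, 10.8, 0.5]
finger_gap: 24.1
finger_force: 40.0
```

Call:
move_arm --dp '[[0.06,-0.5,0],[0.05,-0.4,0],[0,0,0]]' --rotation '[[0,0,0],[0,0,0],[0,0,0]]' --hand '[0,0,0]'

```text
clock: 21.15
eef_pos: [597.5, -154.4, 32.9]
eef_rot: [-3.141, -0.002, 1.701]
wrist_force: [-1.6, 11.9, 1.3]
finger_gap: 23.8
finger_force: 40.0
```

Call:
move_arm --dp '[[0,0,0],[0,0,0]]' --rotation '[[0,0,0],[0,0,0]]' --hand '[0,0]'

```text
clock: 21.4
eef_pos: [597.5, -154.4, 32.9]
eef_rot: [-3.141, -0.002, 1.701]
wrist_force: [-2.3, 13.7, 2.1]
finger_gap: 23.8
finger_force: 40.0
```

```bash
python3 - <<'E'
from cell import camera,manip
import cv2,numpy as np
c=camera("scene");s=manip.read_state();print(s["eef_pos"],s["wrist_force"])
im=c["image"][200:300,190:310,::-1]
cv2.imwrite("pics/stop.png",np.clip(cv2.resize(im,None,fx=6,fy=6,interpolation=cv2.INTER_CUBIC)*1.5,0,255).astype(np.uint8))
E
```

```text
[ 597.51762601 -154.3585922    32.88527605] [-1.63734427 12.95499564  1.92790869]
```

Call:
move_arm --dp '[[0.03,-0.3,0],[0,0,0],[0,0,0],[0,0,0],[0,0,0],[0,0,0]]' --rotation '[[0,0,0],[0,0,0],[0,0,0],[0,0,0],[0,0,0],[0,0,0]]' --hand '[0,0,0,0,0,0]'

```text
clock: 22.2
eef_pos: [597.6, -154.5, 32.9]
eef_rot: [-3.141, -0.003, 1.701]
wrist_force: [-1.7, 13.4, 2.5]
finger_gap: 24.2
finger_force: 40.0
```

Call:
move_arm --dp '[[0,0,0],[0,0,0],[0,0,0],[0,0,0],[0,0,0]]' --rotation '[[0,0,0],[0,0,0],[0,0,0],[0,0,0],[0,0,0]]' --hand '[0,0,0,0,0]'

```text
clock: 22.82
eef_pos: [597.5, -154.5, 32.9]
eef_rot: [-3.141, -0.003, 1.701]
wrist_force: [-3.1, 13.9, 2.1]
finger_gap: 23.9
finger_force: 40.0
```

Leaned for over a second at about 13.5 N. Now easing back so the buffer doesn't kick the sled.

Call:
move_arm --dp '[[-0.06,0.5,0],[-0.06,0.5,0],[-0.06,0.5,0],[-0.06,0.5,0],[-0.06,0.5,0],[0,0,0]]' --rotation '[[0,0,0],[0,0,0],[0,0,0],[0,0,0],[0,0,0],[0,0,0]]' --hand '[0,0,0,0,0,0]'

```text
clock: 23.58
eef_pos: [597.3, -153.0, 32.8]
eef_rot: [-3.141, -0.001, 1.701]
wrist_force: [-0.6, 7.1, -0.5]
finger_gap: 23.7
finger_force: 40.0
```

Call:
move_arm --dp '[[0,0,0],[0,0,0]]' --rotation '[[0,0,0],[0,0,0]]' --hand '[0,0]'

```text
clock: 23.82
eef_pos: [597.3, -153.0, 32.8]
eef_rot: [-3.141, -0.001, 1.701]
wrist_force: [-1.2, 7.5, -0.7]
finger_gap: 23.6
finger_force: 40.0
```

Call:
move_arm --dp '[[-0.06,0.5,0],[-0.06,0.5,0],[-0.06,0.5,0],[-0.03,0.3,0],[0,0,0]]' --rotation '[[0,0,0],[0,0,0],[0,0,0],[0,0,0],[0,0,0]]' --hand '[0,0,0,0,0]'

```text
clock: 24.45
eef_pos: [597.1, -151.8, 32.8]
eef_rot: [-3.141, -0.0, 1.701]
wrist_force: [-0.8, 5.4, -2.4]
finger_gap: 24.1
finger_force: 40.0
```

Call:
move_arm --dp '[[0,0,0],[0,0,0]]' --rotation '[[0,0,0],[0,0,0]]' --hand '[0,0]'

```text
clock: 24.7
eef_pos: [597.2, -151.9, 32.8]
eef_rot: [-3.141, -0.0, 1.701]
wrist_force: [-0.5, 5.1, -3.0]
finger_gap: 24.1
finger_force: 40.0
```

Call:
move_arm --dp '[[-0.06,0.5,-0.2],[-0.06,0.5,0],[0,0,0],[0,0,0]]' --rotation '[[0,0,0],[0,0,0],[0,0,0],[0,0,0]]' --hand '[0,0,0,0]'

```text
clock: 25.2
eef_pos: [597.1, -151.1, 32.7]
eef_rot: [3.141, 0.0, 1.701]
wrist_force: [0.1, 1.4, -2.0]
finger_gap: 23.8
finger_force: 40.0
```

Call:
move_arm --dp '[[0,0,0],[0,0,0]]' --rotation '[[0,0,0],[0,0,0]]' --hand '[0,0]'

```text
clock: 25.45
eef_pos: [597.1, -151.0, 32.7]
eef_rot: [3.141, 0.0, 1.701]
wrist_force: [-1.2, -0.1, 0.2]
finger_gap: 23.5
finger_force: 40.0
```

Call:
move_arm --dp '[[0.02,-0.2,0],[0.02,-0.2,0],[0,0,0]]' --rotation '[[0,0,0],[0,0,0],[0,0,0]]' --hand '[0,0,0]'

```text
clock: 25.82
eef_pos: [597.1, -151.1, 32.8]
eef_rot: [3.142, -0.0, 1.701]
wrist_force: [-1.5, 3.3, 1.2]
finger_gap: 23.9
finger_force: 40.0
```

Call:
move_arm --dp '[[0,0,0],[0,0,0],[0,0,0],[0,0,0]]' --rotation '[[0,0,0],[0,0,0],[0,0,0],[0,0,0]]' --hand '[0.36,0.36,0.36,0.36]'

```text
clock: 26.32
eef_pos: [597.1, -151.4, 32.6]
eef_rot: [3.142, 0.0, 1.701]
wrist_force: [0.4, 0.2, -1.0]
finger_gap: 34.1
finger_force: 0.0
```

Call:
move_arm --dp '[[0,0,5],[0,0,15],[0,0,25],[0,0,30],[0,0,30],[0,0,30]]' --rotation '[[0,0,0],[0,0,0],[0,0,0],[0,0,0],[0,0,0],[0,0,0]]' --hand '[0.36,0.36,0.36,0.36,0.36,0.36]'

```text
clock: 27.08
eef_pos: [597.1, -151.3, 170.0]
eef_rot: [3.14, 0.001, 1.701]
wrist_force: [-0.3, 0.3, -0.3]
finger_gap: 33.7
finger_force: 0.0
```

Call:
move_arm --dp '[[-20,30,15],[-30,40,15],[-30,40,15],[-30,40,15],[-30,40,0],[-30,40,0],[0,0,0]]' --rotation '[[0,0,0],[0,0,0],[0,0,0],[0,0,0],[0,0,0],[0,0,0],[0,0,0]]' --hand '[0.36,0.36,0.36,0.36,0.36,0.36,0.36]'

```text
clock: 27.95
eef_pos: [425.9, 80.4, 229.1]
eef_rot: [3.139, -0.0, 1.704]
wrist_force: [0.4, -0.2, -0.3]
finger_gap: 34.0
finger_force: 0.0
```

```bash
python3 - <<'E'
from cell import camera,manip
import cv2,numpy as np
P=[]
for n,x,y in(("top",275,165),("scene",190,205)):
    c=camera(n);np.savez(f"{n}2.npz",**c);im=c["image"][y:y+100,x:x+100,::-1];P.append(np.clip(cv2.resize(im,None,fx=4,fy=4,interpolation=cv2.INTER_CUBIC)*1.5,0,255).astype(np.uint8))
cv2.imwrite("pics/end.png",np.hstack(P));s=manip.read_state();print(s["clock"],s["eef_pos"],s["wrist_force"])
E
```

```text
28.05 [427.34528303  78.7193824  228.65125435] [-0.03772029  0.51273287  0.1392314 ]
```

View pics/end.png

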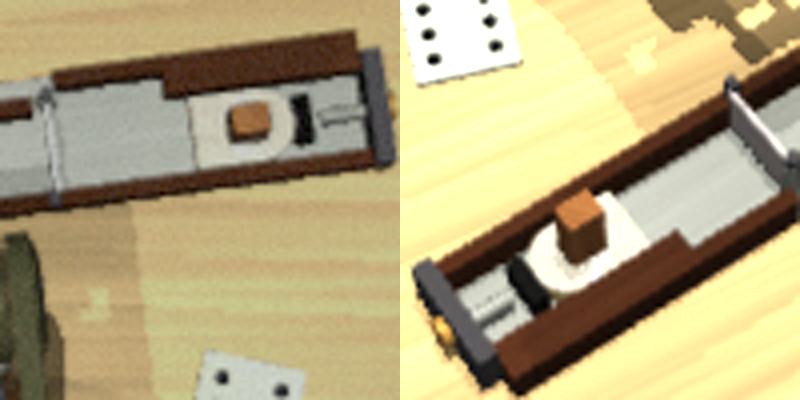

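End picture: the sled's nose meets the black buffer (top crop 293,118) with no pin showing between them. The gate is shut behind the sled (50,150) and the arm is clear. Handing in.

```bash
python3 -c "
from cell import manip
print(manip.sign_off())"
```

```text
the job is handed in; nothing more can be done
None
```

The job is handed in at 28 s: the white-topped sled stands against the buffer after leaning on it at about 13.5 N for over a second, the gate is shut behind it, the arm is clear, and the pin looks held in (no gap in the last picture); one reading touched 20 N, but that was while opening the gate, and the sled was also about 0.4 mm off the bench for the last stretch before the buffer until I lowered it.

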